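Clamp a sensor module in a quick-release bench vise

TASK

Clamp the sensor module in the small quick-release vise: pinch the release lever in against the grip post, slide the jaw carriage forward until the pad lightly pushes the module square against the fixed jaw, then let go so that the half-nut catches and the lever springs fully out. Turn the wing knob clockwise until the sprung pad is pushed in about halfway, so that the module is held firmly but not crushed. Let go, do not press on the module with the fingers, and leave the things round the vise where they are.

Things in the scene. Friction and masses are not known exactly. Their poses are not given: they have to be found in the camera images.
- vise: Grey bench vise fixed to the table. Origin at table height; x runs along the bed to the fixed jaw, z up. Bed 66 mm wide, x = -150 to +110 mm, top at z = 20 mm. Fixed jaw (56 mm wide, to z = 54 mm) at the +x end, face at x = +85 mm. A rack of buttress teeth, pitch 8 mm, runs along the bed's +y side; the place of its teeth differs from start to start and is not measured.
- fixed_jaw_face (a point): Middle of the fixed jaw's face, 85 mm ahead of the vise origin, 34 mm above the table; axes as the vise's.
- jaw_carriage: Grey sliding carriage, 66 mm wide, top at z = 50 mm. Origin on the wing knob's axis at table height, axes as the vise's. With the lever pressed it slides along x from fully open, as at the start (80 mm); a spring pulls it back (-x) with 2 N damped (150 N per m/s). When the lever is let go it creeps back 0 to 8 mm until the half-nut meets a tooth, and locks. In front are jaw block and sprung pad.
- grip_post (a point): Centre of the fixed grip post on the carriage, at the height to pinch (85 mm above the table), 60 mm behind and 11 mm to the -y side of the carriage origin; axes as the vise's. The post is 24 mm along x, 14 mm along y, z = 50 to 100 mm. The lever's paddle stands beside it on its +y side and tips towards it about a hinge 36 mm above the table.
- release_lever (a joint): Release lever, rad: 0 = half-nut seated in rack (at first up to 0.13, on a tooth); 0.26 = pressed to its stop; clear of the teeth beyond 0.15. Paddle 24 mm in x, z = 56 to 100 mm; its outer (+y) face is 38 mm in +y from the post's centre at rest, 25 mm pressed (both together 45, 32 mm wide). Takes 1 to 4 N. If it hangs on a tooth crest when let go (above 0.06), ease the carriage back 1.5 mm.
- wing_knob (a joint): Wing knob's turn, rad, growing clockwise as seen from above, 0 (fully backed off, as at the start) to 2.8. Each rad feeds the jaw block 6 mm forward. Turning it tighter takes 0.2 N m of friction plus 0.006 N m for each N of clamping force; turning it back takes 0.2 N m minus 0.006 N m for each N; paused, the fingers feel a torque between these two. It holds where it is left.
- knob_wing (a point): Middle of the black wing of the knob, 70 mm above the table on the carriage origin's axis. The wing is 42 mm along its own x, 14 mm thick along its own y, z = 58 to 82 mm; z is up. Its axes turn with the knob; at knob 0 its x axis is 0.7 rad counter-clockwise from the vise's.
- module: Off-white flat sensor module with gold contacts, 36 x 50 x 15 mm, 35 g, lying on the vise bed between pad and fixed jaw, up to a few degrees askew. Origin at the centre of its underside; x is its 36 mm width, to be clamped, y its length.
- vial_a: Closed glass vial, 24 mm across, 54 mm tall, standing near the vise; origin at its foot. Leave alone.
- vial_b: Closed glass vial, 24 mm across, 54 mm tall, standing near the vise; origin at its foot. Leave alone.
- elbow: Push-in tube fitting 18 x 33 x 15 mm lying beside the vise. Leave alone.
- driver_box: Small black and blue valve driver 20 x 37 x 20 mm lying beyond the vise. Leave alone.
- carriage_front (a point): Point fixed to the carriage, 55 mm ahead of its origin, 34 mm above the table: the middle of the pad's face while the screw is backed off and the pad free. The pad (steel plate 56 mm wide, z = 21 to 47 mm) can be pushed in 6 mm towards the jaw block, to its stop, against 6 N per mm; beyond 5 mm (30 N) it crushes the module. It moves forward of this point as the screw feeds.
Mind the look-alikes: they are no part of the job. Of the things like the module, leave any that is purple; of the rest the smaller one is meant.

How it is judged:
By the outcome, as a careful person would: the job done as asked, in the order asked, and still so for the second after the job is handed in, with the robot touching nothing.
It also fails if it takes over 72 s, if anything falls off the work surface, if the arm or the gripper's body presses on something with over 40 N, if the wrist force passes 120 N, or if a joint passes its speed limit or range.

ROBOT

A 6-joint arm with a two-finger parallel gripper is mounted at the origin on a cart in front of the work surface, level with it; the furniture and walls round the work are solid. World frame = base frame: x ahead of the robot, y to its left, z up, the work surface at z = 0. Lengths are in mm, angles in degrees, forces in N, time in s.
With the tool pointing down it reaches from about 300 to 875 mm from the base axis. Payload 6.4 kg.
Tool frame: the origin (TCP) lies at the very end of the fingers, on their centre line; the grasp point (between the pads) lies 19 mm behind it; x points along the fingers, y is the direction in which the jaws open and shut, and the axes are right-handed (so a half turn about x gives the same grasp; the last joint's range is limited). The gripper opens to 85 mm and grips with 20 to 120 N. Pads are 22 mm wide; open, the fingers measure 114 mm over their backs; the gripper's body (76 mm by 85 mm) begins 54 mm behind the grasp point. The pads swing forward as they close: fully open they stand 13 mm farther back than shut.
Start: joints at [-87.794, 10.359, 92.074, -0, 77.567, -11.82], TCP at [139.374, -557.867, 231.288] pointing down, gripper open.
Joint ranges: [-171.53, 171.53], [-51.25, 118.39], [17.06, 147.69], [-65.23, 245.23], [0, 150.52], [-178.68, 178.68]. Speed limits (degrees/s): [147.25, 147.25, 172.46, 180, 180, 180].

INTERFACE

Orientations are given as a 3x3 rotation matrix whose columns are the frame's x, y, z axes.
In Python, from station import bot, grab_frame gives the robot as it stands.
- The arm moves only by the tool play_rows, never from a script. Its argument "deltas" is text: rows parted by semicolons, each of 5 numbers parted by spaces: the closure, from 0 (fully open) to 1 (shut), then the shift along the tool's x, y, z in cm, then the turn about the tool's x in rad. In form: fingers dx dy dz spin; .... A call has 1 to 10 rows; each row is the pose to reach, as a shift and turn from the pose commanded when the call began, along the tool's axes at that moment; what a row does not reach only later rows make up. A row lasts 1/10 s, in which the tool goes at most 50 mm and 8.59 degrees, less where a joint would pass 70% of its speed; a pose out of reach is approached as far as the arm can. A call with a gripper value outside its range is refused whole. The fingers move at their own pace and stop on an object; the grip force is fixed at half the most. Time passes only in rows, so rows that repeat a pose let the fingers close. It gives the time, the measured TCP pose, the force and the opening at its end, in the units of the state.
- bot.get_obs(): the state, without advancing time (a new reading comes with each control period).
- grab_frame(name): name is "scene" or "top"; returns a dict with "color" (400x640x3 uint8, red, green, blue), "vfov" (degrees; the focal length in pixels is half the picture's height over the tangent of half this angle, whatever the lens; pixels are square), "cx", "cy" (the principal point, pixels), "k1" (the pictures are not rectified: a ray, as slopes to the right and down, at radius r is drawn at 1 + k1 r^2 times it, then the intrinsics apply), "xyz" and "attitude" of the camera in the world. Camera axes: x right, y down, z forward; pixel columns grow to the right and rows downward; lengths in mm; the calibration is good to about 2 mm. A picture is of the moment at which its call begins. There is no depth.
- bot.hand_in(): hands the job in, once; it reports no verdict.
The state is a dict: "clock": time; "joints": joint angles; "qd": joint speeds; "effort": joint torques, N m; "position": TCP position; "eef_rot": TCP orientation; "force": force on the tool from outside, world axes, zero at the start; "ft_torque": the same for the moment, N m; "gripper_width": opening from 0.0 (shut) to 1.0 (fully open).
Only numpy, scipy, OpenCV 4.12 (cv2) and the standard library are available. Lean on these libraries where they do the work, as an engineer would, in place of code of your own. Each camera call takes 0.05 s, during which the arm holds its last target. There are 200 camera calls.

## Working session

There is one attempt and no reset: what is moved stays moved. The work goes in short steps, Python scripts to look and compute and a tool call to move; the robot and the scene stay as the last step left them, time stands still between calls to the robot, and variables do not carry over. Pictures are saved under pics/ and viewed, about 8 in all and at most 12, crops included, and the job is handed in when it is done.

Besides the shell and the picture viewer there is one more tool, called after "Request:" by a JSON object that holds its "api" and its "payload", one argument or row to a line. play_rows: Moves the arm, as the interface text tells. Its arguments: {"type":"object","properties":{"deltas":{"type":"string"}},"required":["deltas"]}

```bash
mkdir -p pics; ls; cat > h.py <<'E'
import numpy as np, cv2, json
from station import bot, grab_frame
def snap(n,fn):
    f=grab_frame(n); cv2.imwrite(f'pics/{fn}.png',f['color'][:,:,::-1])
    np.savez(f'pics/{fn}.npz',**{k:v for k,v in f.items()}); return f
def load(fn): return dict(np.load(f'pics/{fn}.npz'))
def K(f):
    fl=f['color'].shape[0]/2/np.tan(np.radians(f['vfov'])/2)
    return np.array([[fl,0,f['cx']],[0,fl,f['cy']],[0,0,1]],float), np.array([float(f['k1']),0,0,0])
def ray(f,u,v):
    k,d=K(f); p=cv2.undistortPoints(np.array([[[u,v]]],float),k,d)[0,0]
    return np.array(f['xyz'],float), np.array(f['attitude'],float)@np.array([p[0],p[1],1])
def at(f,u,v,z):
    o,r=ray(f,u,v); return o+r*(z-o[2])/r[2]
def proj(f,P):
    k,d=K(f); R=np.array(f['attitude'],float); P=np.atleast_2d(P)
    c=(P-np.array(f['xyz'],float))@R
    return cv2.projectPoints(c,np.zeros(3),np.zeros(3),k,d)[0][:,0]
E
python3 - <<'E'
from h import *
for n in('scene','top'):
    f=snap(n,n+'0'); print(n,f['vfov'],f['cx'],f['cy'],f['k1'],f['xyz'],np.round(f['attitude'],3).tolist())
print(bot.get_obs())
E
```

```text
pics
scene 45.03445123162033 320.51268360259127 195.57794538044024 -0.0257805922219323 [  48.20683716 -862.16212353  770.75890414] [[0.764, -0.427, 0.483], [-0.644, -0.53, 0.551], [0.021, -0.733, -0.68]]
top 52.36949188119476 320.43742092980585 198.43524332132466 -0.09828973101225959 [ 458.03903099 -278.64670043 1057.15350732] [[-0.022, -0.997, 0.079], [-1.0, 0.021, -0.021], [0.02, -0.079, -0.997]]
{'clock': 0.1, 'joints': array([-8.77946704e+01,  1.03985521e+01,  9.21276061e+01, -3.07284244e-05,
        7.75680784e+01, -1.18181599e+01]), 'qd': array([ 0.000582  , -0.13021121, -0.12372924, -0.03780612,  0.10883578,
       -0.00125097]), 'effort': array([-2.88348765e-04, -4.45877588e+01, -3.52238846e+01, -2.29807638e-04,
        4.18477124e-03, -5.11003719e-06]), 'position': array([ 139.3494599 , -557.32831635,  230.4511019 ]), 'eef_rot': array([[-6.38141425e-05,  2.42319728e-01, -9.70196447e-01],
       [ 1.64350036e-03, -9.70195113e-01, -2.42319503e-01],
       [-9.99998647e-01, -1.60998162e-03, -3.36340390e-04]]), 'force': array([ 0.34929553, -0.06330328,  0.07113762]), 'ft_torque': array([-0.02023161,  0.03347244,  0.01953367]), 'gripper_width': 0.9989895056055483}
```

View pics/top0.png

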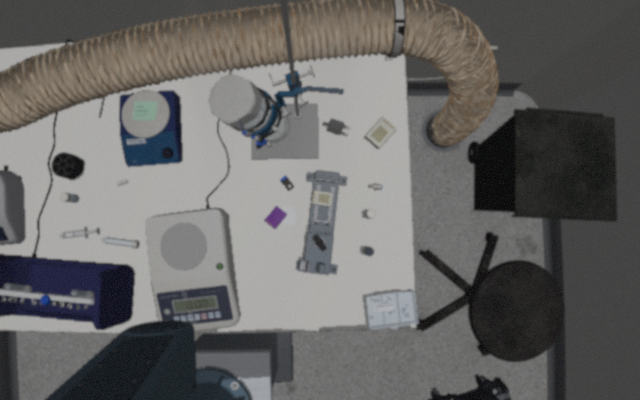

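View pics/scene0.png

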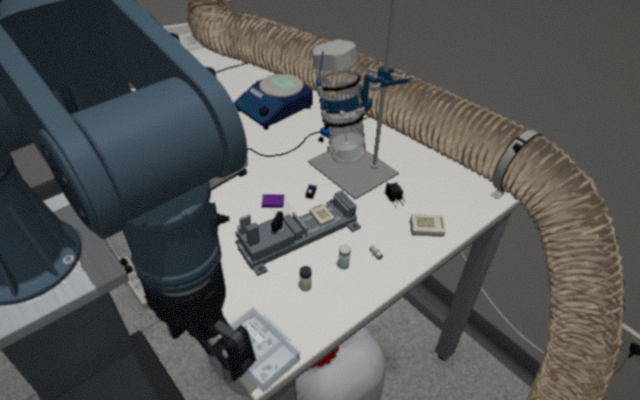

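Top view: the vise spans about (322,175)–(318,270), with the fixed jaw at the top. There are three module-like things: the purple one at (276,217), a large off-white one at (380,132), and a small off-white one in the vise at (322,200). The one in the vise fits, as it is neither purple nor the larger. I'll confirm it in an enlarged crop.

```bash
python3 - <<'E'
from h import *
a=cv2.imread('pics/top0.png')[165:280,285:405]; b=cv2.imread('pics/scene0.png')[180:300,225:375]
a=cv2.resize(a,None,fx=4,fy=4,interpolation=3)
b=cv2.resize(b,None,fx=5,fy=5,interpolation=3)
cv2.imwrite('pics/c1.png',cv2.resize(cv2.imread('pics/top0.png')[165:280,290:390],None,fx=5.2,fy=5.2,interpolation=2)); cv2.imwrite('pics/c2.png',b)
E
```

```text
(no output)
```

View pics/c1.png

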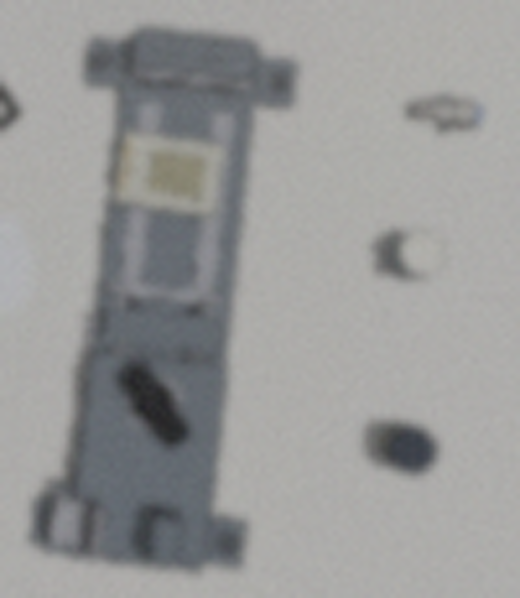

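View pics/c2.png

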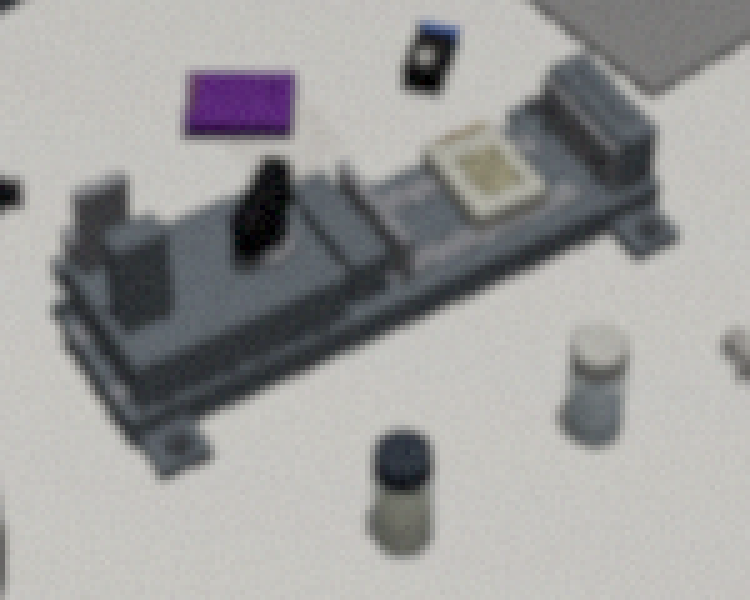

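The crop confirms it: the module at (322,200) lies on the vise bed between pad and jaw. I'll fit the vise pose and carriage offset to points in both views.

```bash
cat > fit.py <<'E'
from h import *
from scipy.optimize import least_squares
T=load('top0'); S=load('scene0')
t=lambda u,v:((u+.5)/5.2-.5+290,(v+.5)/5.2-.5+165)
s=lambda u,v:((u+.5)/5-.5+225,(v+.5)/5-.5+180)
# (frame 0 vise /1 carriage, xyz, cam, pix)
O=[(0,(85,28,54),T,t(133,78)),(0,(85,-28,54),T,t(255,93)),(0,(110,28,54),T,t(140,30)),(0,(110,-28,54),T,t(255,42)),
(0,(85,28,54),S,s(548,88)),(0,(85,-28,54),S,s(630,145)),(0,(110,28,54),S,s(583,52)),(0,(110,-28,54),S,s(656,122)),
(1,(0,0,82),T,t(152,403)),(1,(0,0,82),S,s(272,172)),
(1,(-60,-11,100),T,t(160,530)),(1,(-60,-11,100),S,s(140,228)),
(1,(55,28,47),T,t(127,297)),(1,(55,-28,47),T,t(205,311)),(1,(55,-28,47),S,s(410,245)),(1,(55,28,47),S,s(345,170))]
def tf(p,fr,x):
    c,sn=np.cos(p[2]),np.sin(p[2]); q=np.array(x,float)+[fr*p[3],0,0]
    return np.array([p[0]+c*q[0]-sn*q[1],p[1]+sn*q[0]+c*q[1],q[2]])
def res(p): return np.concatenate([proj(f,tf(p,fr,x))[0]-px for fr,x,f,px in O])
r=least_squares(res,[450,-290,0,-60],loss='soft_l1')
if __name__=='__main__':
    print(r.x,np.degrees(r.x[2])); print(np.round(res(r.x).reshape(-1,2),1).tolist())
    for n,fr,x in(('knob',1,(0,0,70)),('post',1,(-60,-11,85)),('jaw',0,(85,0,34)),('front',1,(55,0,34))): print(n,np.round(tf(r.x,fr,x),1))
    p=r.x; out=[]
    def box(fr,a,b):
        return [(fr,(x,y,z)) for x in a[:1]+b[:1] for y in(a[1],b[1]) for z in (a[2],b[2])]
    for f,(u0,v0,u1,v1),k in((T,(285,165,365,280),5),(S,(225,180,375,300),4)):
        im=f['color'][:,:,::-1][v0:v1,u0:u1]; im=cv2.resize(im,None,fx=k,fy=k,interpolation=2)
        for fr,a,b in((0,(85,-28,20),(110,28,54)),(0,(-150,-33,0),(110,33,20)),(1,(-72,-18,50),(-48,-4,100)),(1,(-72,14,56),(-48,27,100)),(1,(50,-28,21),(55,28,47))):
            C=[proj(f,tf(p,fr,c))[0] for _,c in box(fr,a,b)]
            C=[(int((c[0]-u0+.5)*k),int((c[1]-v0+.5)*k)) for c in C]
            for i in range(8):
                for j in(1,2,4):
                    if not i&j: cv2.line(im,C[i],C[i|j],(0,0,255) if fr else (0,200,0),1)
        out.append(im)
    h=max(o.shape[0] for o in out); im=np.hstack([cv2.copyMakeBorder(o,0,h-o.shape[0],0,0,0) for o in out])
    im=im[:600]; im=cv2.resize(im,(800,int(im.shape[0]*800/im.shape[1]))) ; cv2.imwrite('pics/ov.png',im)
E
python3 fit.py
```

```text
[ 4.95706950e+02 -3.05639092e+02 -1.48000346e-01 -6.72096272e+01] -8.479795193299797
[[0.9, 0.3], [-0.2, 0.3], [0.8, -0.4], [1.0, 0.2], [-1.7, -4.5], [-3.9, -0.6], [0.8, -1.2], [0.5, -0.1], [1.0, 0.6], [-2.4, 2.6], [1.0, 2.6], [-1.6, -0.4], [-2.9, -2.9], [4.5, -2.7], [0.7, -1.4], [0.4, -2.9]]
knob [ 429.2 -295.7   70. ]
post [ 368.3 -297.8   85. ]
jaw [ 579.8 -318.2   34. ]
front [ 483.6 -303.8   34. ]
```

View pics/ov.png

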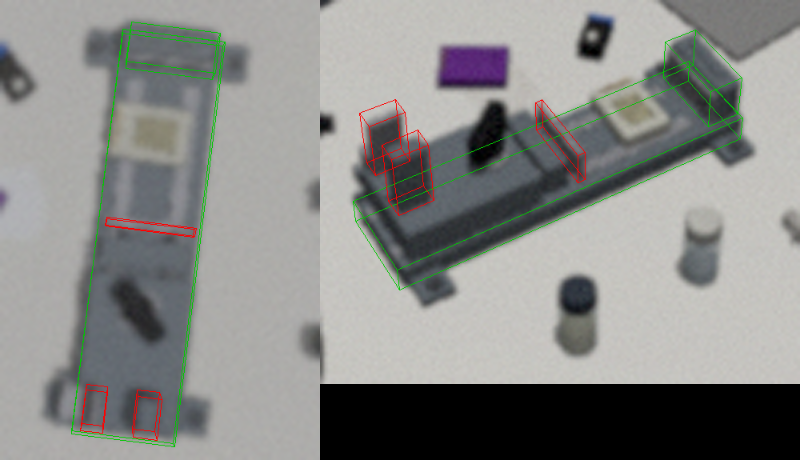

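The overlay shows the hand-clicked points are inconsistent by about 3 px in the scene view: the bed's lower edge is at about (408,278) and the model puts it at (400,290). I'll refine with sub-pixel edges along the bed silhouette and with the black wing's centroid.

```bash
cat > fit2.py <<'E'
from fit import *
from scipy.ndimage import map_coordinates
g={id(T):cv2.GaussianBlur(cv2.cvtColor(T['color'],cv2.COLOR_RGB2GRAY).astype(float),(0,0),.7),id(S):cv2.GaussianBlur(cv2.cvtColor(S['color'],cv2.COLOR_RGB2GRAY).astype(float),(0,0),.7)}
# silhouette edges: cam, a, b, inside point
E=[(T,(-90,-33,50),(-15,-33,50),1),(T,(-30,-33,20),(70,-33,20),0),(T,(0,33,20),(70,33,20),0),
   (S,(-115,-33,0),(80,-33,0),0),(T,(110,-24,54),(110,24,54),0),(S,(110,-26,54),(110,26,54),0)]
E[0]=(T,(-40,-33,50),(35,-33,50),1)
def meas(p):
    M=[]
    for f,a,b,fr in E:
        for w in np.linspace(.05,.95,12):
            x=np.array(a)*(1-w)+np.array(b)*w
            q=proj(f,tf(p,fr,x))[0]; q2=proj(f,tf(p,fr,x+np.array(b)*.01-np.array(a)*.01))[0]
            n=np.array([-(q2-q)[1],(q2-q)[0]]); n/=np.linalg.norm(n)
            c=proj(f,tf(p,0,(0,0,20)))[0]
            if n@(c-q)>0:n=-n     # outward
            d=np.arange(-5,5.01,.1); P=q+d[:,None]*n
            v=map_coordinates(g[id(f)],[P[:,1],P[:,0]],order=1); gr=np.gradient(v,d)
            i=gr.argmax()
            if gr[i]>10: M.append((f,fr,x,n,P[i]))
    return M
def blob(f,q):
    u,v=np.round(q).astype(int); gg=f['color'].max(2).astype(float)[v-14:v+15,u-10:u+11]
    m=(np.clip(70-gg,0,25)); yy,xx=np.mgrid[v-14:v+15,u-10:u+11]; 
    n,l,st,ce=cv2.connectedComponentsWithStats((m>0).astype(np.uint8)); k=1+st[1:,4].argmax(); m=m*(l==k)
    return np.array([(m*xx).sum(),(m*yy).sum()])/m.sum(), st[k,4]
def wingc(p,f):
    a=.7; W=np.array([(x*np.cos(a)-y*np.sin(a),x*np.sin(a)+y*np.cos(a),z) for x in(-21,21) for y in(-7,7) for z in(58,82)])
    h=cv2.convexHull(np.array([proj(f,tf(p,1,w))[0] for w in W],np.float32)); m=cv2.moments(h); return np.array([m['m10']/m['m00'],m['m01']/m['m00']])
p=r.x
B=[(f,*blob(f,wingc(p,f))) for f in(T,S)]
Q=[o for o in O if o[0]==1 and o[1][2]==100]
for it in range(6):
    M=meas(p)
    def res2(p):
        e=[n@(proj(f,tf(p,fr,x))[0]-q) for f,fr,x,n,q in M]
        for f,c,_ in B: e+=list(4*(wingc(p,f)-c))
        for fr,x,f,px in Q: e+=list(proj(f,tf(p,fr,x))[0]-px)
        return np.array(e)
    s2=least_squares(res2,p,loss='soft_l1',f_scale=.5); p=s2.x
print(p,np.degrees(p[2]),[(b[1].round(1),b[2]) for b in B],len(M))
e=res2(p); 
for k in E:
    print(k[1],np.round([n@(proj(f,tf(p,fr,x))[0]-q) for f,fr,x,n,q in M if f is k[0] and fr==k[3] and x[2]==k[1][2] and abs(x[1]-(k[1][1]+k[2][1])/2)<30],1))
print('wing/post',np.round(e[len(M):],1))
for n,fr,x in(('knob',1,(0,0,70)),('post',1,(-60,-11,85)),('jaw',0,(85,0,34)),('front',1,(55,0,34))): print(n,np.round(tf(p,fr,x),1))
np.save('p.npy',p)
out=[]
for f,(u0,v0,u1,v1),k in((T,(285,165,365,280),5),(S,(225,180,375,300),4)):
    im=cv2.resize(f['color'][:,:,::-1][v0:v1,u0:u1],None,fx=k,fy=k,interpolation=2)
    for fr,a,b in((0,(85,-28,20),(110,28,54)),(0,(-150,-33,0),(110,33,20)),(1,(-72,-18,50),(-48,-4,100)),(1,(-72,14,56),(-48,27,100)),(1,(50,-28,21),(55,28,47))):
        C=[proj(f,tf(p,fr,(x,y,z)))[0] for x in(a[0],b[0]) for y in(a[1],b[1]) for z in(a[2],b[2])]
        C=[(int((c[0]-u0+.5)*k),int((c[1]-v0+.5)*k)) for c in C]
        for i in range(8):
            for j in(1,2,4):
                if not i&j: cv2.line(im,C[i],C[i|j],(0,0,255) if fr else (0,200,0),1)
    out.append(im)
im=np.hstack([cv2.copyMakeBorder(o,0,575-o.shape[0],0,0,0) for o in out]); cv2.imwrite('pics/ov2.png',cv2.resize(im,(800,460),interpolation=3))
E
python3 fit2.py
```

```text
[ 4.95947479e+02 -3.05027002e+02 -1.35934317e-01 -6.76326981e+01] -7.788462628923526 [(array([319.1, 242.4]), np.int32(94)), (array([276.9, 222.7]), np.int32(187))] 72
(-40, -33, 50) [ 0.4  0.4  0.   0.3  0.2  0.5  0.1  0.4 -0.4  0.6  0.9  1.2]
(-30, -33, 20) [ 0.3 -0.3  0.   0.4  0.5  0.1  0.2 -0.2  0.2  0.2 -0.1  0.2]
(0, 33, 20) [-0.9 -1.8 -1.4 -1.3 -0.9 -1.2 -2.1 -1.4 -1.6 -1.2 -1.2 -1.4]
(-115, -33, 0) [0.4 0.5 0.4 0.3 0.3 0.3 0.3 0.4 0.3 0.5 0.7 0.1]
(110, -24, 54) [-0.4 -0.2 -0.8 -0.6 -0.4 -0.5 -0.3 -0.2 -0.7 -0.5 -0.6 -0.4]
(110, -26, 54) [1.2 1.5 1.7 1.8 1.6 1.5 1.4 1.5 1.6 1.8 2.  3.4]
wing/post [ 2.9  1.7 -1.2 -7.   1.4  2.7 -1.4 -0.1]
knob [ 428.9 -295.9   70. ]
post [ 368.  -298.6   85. ]
jaw [ 580.2 -316.5   34. ]
front [ 483.4 -303.3   34. ]
```

View pics/ov2.png

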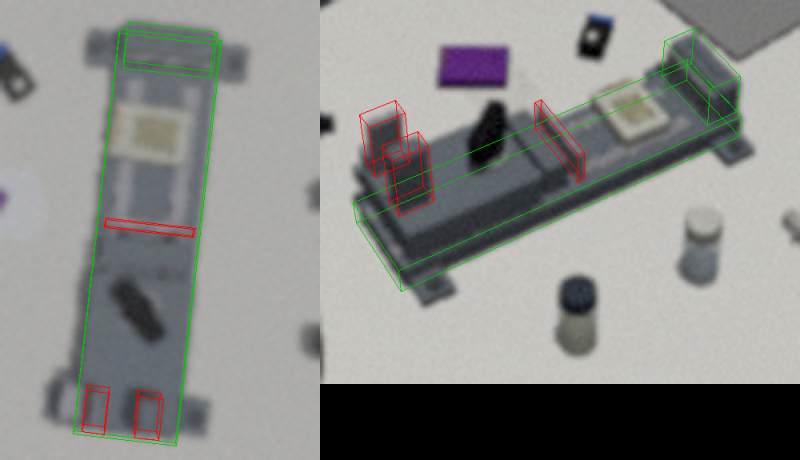

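Both fits agree within about 2 mm. The remaining scene offset is about 1.7 px, or 3 mm, and the left edge includes the rack. The grasps tolerate that. First move: hover over the pinch point (369,-290), jaws along vise y.

Request:
{"api": "play_rows", "payload": {
  "deltas": "0 2.5 -4 -6 0.1; 0 5 -8 -11 0.2; 0 5 -12 -17 0.3; 0 5 -16 -23 0.38; 0 5 -20.4 -28.8 0.38; 0 5 -20.4 -28.8 0.38; 0 5 -20.4 -28.8 0.38; 0 5 -20.4 -28.8 0.38; 0 5 -20.4 -28.8 0.38; 0 5 -20.4 -28.8 0.38"
}}

```text
clock: 1.1
position: [368.9, -290.9, 181.3]
eef_rot: [[-0.0, -0.135, -0.991], [-0.0, -0.991, 0.135], [-1.0, 0.001, 0.0]]
force: [-1.0, -0.3, -1.1]
gripper_width: 0.999
```

```bash
python3 - <<'E'
from h import *
o=bot.get_obs(); p=np.load('p.npy'); 
print(o['clock'],o['position'],o['eef_rot'].round(3).tolist(),o['joints'].round(1),o['force'].round(2),o['ft_torque'].round(3))
t=np.array([369.2,-289.7,66]); print('delta tool cm',(o['eef_rot'].T@(t-o['position'])/10).round(2))
y=o['eef_rot'][:,1]; print('y angle',np.degrees(np.arctan2(y[1],y[0])))
f=snap('scene','s1'); cv2.imwrite('pics/s1c.png',cv2.resize(f['color'][100:300,180:400,::-1],None,fx=3,fy=3,interpolation=2))
E
```

```text
1.1 [ 368.94198214 -290.85706956  181.25587637] [[-0.0, -0.135, -0.991], [-0.0, -0.991, 0.135], [-1.0, 0.001, 0.0]] [-52.7  -0.3 109.7  -0.   70.6  45. ] [-1.01 -0.29 -1.05] [-0.009 -0.032  0.018]
delta tool cm [ 1.153e+01 -1.200e-01 -1.000e-02]
y angle -97.73249158940084
```

View pics/s1c.png

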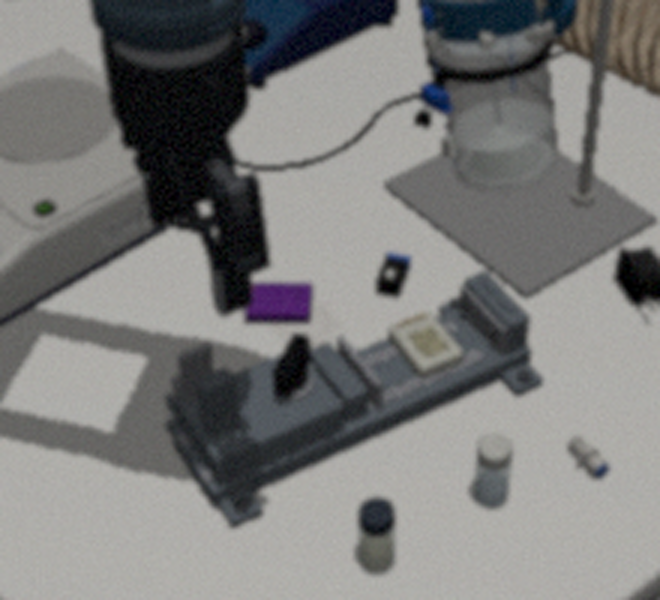

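The picture shows the arm above the rear of the vise, with the near fingertip at full-image pixel (257,202). I'll check that against the projection.

```bash
python3 - <<'E'
from h import *
f=load('s1'); o=bot.get_obs(); P=o['position'];R=o['eef_rot']
for s in(42.5,57,-42.5,-57): print(s,proj(f,P+R@np.array([-13,s,0])).round(1))
E
```

```text
42.5 [[255.9 200.2]]
57 [[259.7 205.1]]
-42.5 [[235. 173.]]
-57 [[231.7 168.7]]
```

The projection agrees within about 1 px. Descending, staged.

Request:
{"api": "play_rows", "payload": {
  "deltas": "0 3 -0.1 0 0; 0 6 -0.1 0 0; 0 8 -0.1 0 0; 0 9.5 -0.1 0 0; 0 10.5 -0.1 0 0; 0 11.3 -0.1 0 0; 0 11.3 -0.1 0 0; 0 11.3 -0.1 0 0"
}}

```text
clock: 1.95
position: [369.6, -289.8, 68.7]
eef_rot: [[0.0, -0.135, -0.991], [-0.001, -0.991, 0.135], [-1.0, 0.0, -0.0]]
force: [-0.6, -0.3, 0.2]
gripper_width: 1.0
```

Request:
{"api": "play_rows", "payload": {
  "deltas": "0.2 0 0 0 0; 0.3 0 0 0 0; 0.4 0 0 0 0; 0.4 0 0 0 0; 0.45 0 0 0 0; 0.45 0 0 0 0;0.45 0 0 0 0"
}}

```text
clock: 2.65
position: [369.6, -289.0, 68.3]
eef_rot: [[0.0, -0.135, -0.991], [0.0, -0.991, 0.135], [-1.0, -0.0, -0.0]]
force: [2.2, 3.0, 1.8]
gripper_width: 0.551
```

Request:
{"api": "play_rows", "payload": {
  "deltas": "0.5 0 0 0 0; 0.55 0 0 0 0; 0.6 0 0 0 0; 0.6 0 0 0 0; 0.6 0 0 0 0"
}}

```text
clock: 3.15
position: [369.8, -285.9, 68.0]
eef_rot: [[0.0, -0.135, -0.991], [0.006, -0.991, 0.135], [-1.0, -0.006, 0.001]]
force: [5.8, 14.4, 9.3]
gripper_width: 0.406
```

The paddle is at its stop and the force says the post is about 4–5 mm further +y. Shift the tool +y and finish the pinch.

Request:
{"api": "play_rows", "payload": {
  "deltas": "0.6 0 -0.2 0 0; 0.6 0 -0.4 0 0; 0.65 0 -0.45 0 0; 0.7 0 -0.45 0 0; 0.7 0 -0.45 0 0; 0.7 0 -0.45 0 0"
}}

```text
clock: 3.75
position: [369.9, -286.7, 68.4]
eef_rot: [[0.0, -0.136, -0.991], [-0.003, -0.991, 0.136], [-1.0, 0.003, -0.001]]
force: [-0.5, -7.4, -3.9]
gripper_width: 0.375
```

Pinched: width 0.375×85 = 32 mm, which matches the pressed width. Slide forward, first 20 mm, checking the forces.

Request:
{"api": "play_rows", "payload": {
  "deltas": "0.7 0 0.1 -0.2 0; 0.7 0 0.12 -0.5 0; 0.7 0 0.12 -0.8 0; 0.7 0 0.12 -1.1 0; 0.7 0 0.12 -1.4 0; 0.7 0 0.12 -1.7 0; 0.7 0 0.12 -2 0; 0.7 0 0.12 -2 0; 0.7 0 0.12 -2 0; 0.7 0 0.12 -2 0"
}}

```text
clock: 4.75
position: [389.6, -289.4, 68.4]
eef_rot: [[0.0, -0.135, -0.991], [-0.001, -0.991, 0.135], [-1.0, 0.001, -0.0]]
force: [-3.8, -4.5, 0.4]
gripper_width: 0.371
```

```bash
cat > st.py <<'E'
from h import *
o=bot.get_obs(); p=np.load('p.npy'); ex=np.array([np.cos(p[2]),np.sin(p[2])]); ey=np.array([-ex[1],ex[0]])
d=o['position'][:2]-p[:2]
print('t',o['clock'],'visexy',(d@ex).round(2),(d@ey).round(2),'z',o['position'][2].round(1),'Fx',(o['force'][:2]@ex).round(2),'Fy',(o['force'][:2]@ey).round(2),'Fz',o['force'][2].round(2),'M',o['ft_torque'].round(3),'w',(85*o['gripper_width']).round(1),'J',o['joints'].round(1))
E
python3 st.py
```

```text
Traceback (most recent call last):
  File "st.py", line 4, in <module>
    print('t',o['clock'],'visexy',(d@ex).round(2),(d@ey).round(2),'z',o['position'][2].round(1),'Fx',(o['force'][:2]@ex).round(2),'Fy',(o['force'][:2]@ey).round(2),'Fz',o['force'][2].round(2),'M',o['ft_torque'].round(3),'w',(85*o['gripper_width']).round(1),'J',o['joints'].round(1))
                                                                                                                                                                                                                                ^^^^^^^^^^^^^^^^^^^^^^^^^^^^^
AttributeError: 'float' object has no attribute 'round'
```

Request:
{"api": "play_rows", "payload": {
  "deltas": "0.7 0 0.05 -0.3 0; 0.7 0 0.05 -0.6 0; 0.7 0 0.05 -1 0; 0.7 0 0.05 -1.4 0; 0.7 0 0.05 -1.8 0; 0.7 0 0.05 -2.2 0; 0.7 0 0.05 -2.5 0; 0.7 0 0.05 -2.8 0; 0.7 0 0.05 -2.8 0; 0.7 0 0.05 -2.8 0"
}}

```text
clock: 5.75
position: [417.3, -293.2, 68.4]
eef_rot: [[0.0, -0.135, -0.991], [-0.001, -0.991, 0.135], [-1.0, 0.001, -0.0]]
force: [-2.5, -4.0, 2.7]
gripper_width: 0.368
```

```bash
sed -i "s/(85\*o\['gripper_width'\]).round(1)/round(85*float(o['gripper_width']),1)/" st.py; cat >> st.py <<'E'
import sys
if len(sys.argv)>1: snap('top','t'+sys.argv[1]); snap('scene','s'+sys.argv[1])
E
python3 st.py 2; python3 - <<'E'
from h import *
a=cv2.resize(cv2.imread('pics/t2.png')[165:280,285:365],None,fx=4,fy=4,interpolation=2)
b=cv2.resize(cv2.imread('pics/s2.png')[165:280,235:355],None,fx=4,fy=4,interpolation=2)
cv2.imwrite('pics/v2.png',np.hstack([a,b]))
E
```

```text
t 5.75 visexy -79.49 1.02 z 68.4 Fx -1.97 Fy -4.26 Fz 2.67 M [ 0.289  0.278 -0.188] w 31.3 J [-48.4  14.5 108.3  -0.   57.2  49.3]
```

View pics/v2.png

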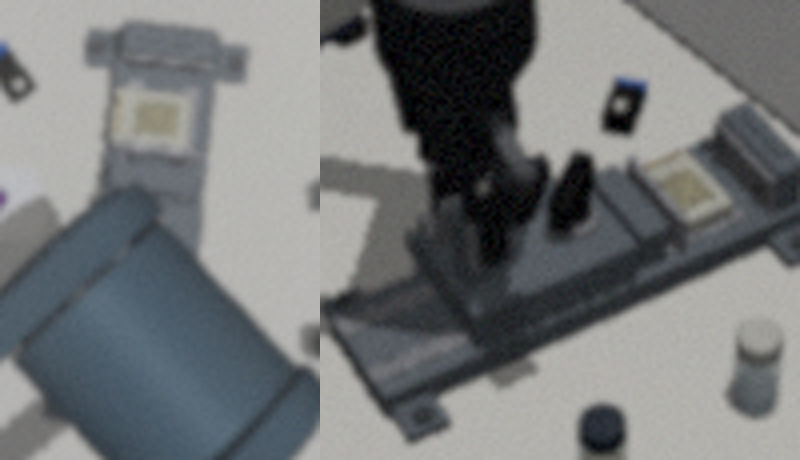

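The pad now rests on the module, which has straightened. A gap of about 10–14 mm to the fixed jaw remains, seen at crop rows 70–87. Creep forward.

Request:
{"api": "play_rows", "payload": {
  "deltas": "0.7 0 0.05 -0.2 0; 0.7 0 0.05 -0.4 0; 0.7 0 0.05 -0.6 0; 0.7 0 0.05 -0.8 0; 0.7 0 0.05 -0.8 0; 0.7 0 0.05 -0.8 0"
}}

```text
clock: 6.45
position: [425.3, -294.4, 68.4]
eef_rot: [[0.0, -0.135, -0.991], [0.0, -0.991, 0.135], [-1.0, -0.0, -0.0]]
force: [-2.6, -1.5, 4.8]
gripper_width: 0.374
```

```bash
python3 st.py
```

```text
t 6.45 visexy -71.4 1.0 z 68.4 Fx -2.33 Fy -1.87 Fz 4.78 M [ 0.548  0.28  -0.171] w 31.8 J [-47.9  15.3 107.2   0.   57.5  49.9]
```

Request:
{"api": "play_rows", "payload": {
  "deltas": "0.7 0 0 -0.1 0; 0.7 0 0 -0.2 0; 0.7 0 0 -0.2 0; 0.7 0 0 -0.2 0"
}}

```text
clock: 6.85
position: [427.4, -294.6, 68.4]
eef_rot: [[0.0, -0.135, -0.991], [-0.0, -0.991, 0.135], [-1.0, -0.0, -0.0]]
force: [-3.4, -1.5, 6.0]
gripper_width: 0.37
```

```bash
python3 st.py
```

```text
t 6.85 visexy -69.33 1.0 z 68.4 Fx -3.14 Fy -1.97 Fz 6.01 M [ 0.661  0.24  -0.195] w 31.4 J [-47.7  15.5 106.9   0.   57.5  50. ]
```

Request:
{"api": "play_rows", "payload": {
  "deltas": "0.7 0 0 -0.1 0; 0.7 0 0 -0.1 0; 0.7 0 0 -0.1 0"
}}

```text
clock: 7.15
position: [428.4, -294.8, 68.4]
eef_rot: [[0.0, -0.135, -0.991], [-0.0, -0.991, 0.135], [-1.0, -0.0, -0.0]]
force: [-2.5, -1.7, 5.0]
gripper_width: 0.37
```

Request:
{"api": "play_rows", "payload": {
  "deltas": "0.7 0 0 -0.1 0; 0.7 0 0 -0.1 0; 0.7 0 0 -0.1 0"
}}

```text
clock: 7.45
position: [429.4, -294.9, 68.4]
eef_rot: [[0.0, -0.135, -0.991], [0.0, -0.991, 0.135], [-1.0, -0.0, -0.0]]
force: [-2.9, -1.4, 5.3]
gripper_width: 0.364
```

Request:
{"api": "play_rows", "payload": {
  "deltas": "0.7 0 0 -0.1 0; 0.7 0 0 -0.1 0; 0.7 0 0 -0.1 0"
}}

```text
clock: 7.75
position: [430.3, -295.1, 68.4]
eef_rot: [[0.0, -0.135, -0.991], [-0.0, -0.991, 0.135], [-1.0, 0.0, -0.0]]
force: [-3.1, -1.6, 4.4]
gripper_width: 0.375
```

Request:
{"api": "play_rows", "payload": {
  "deltas": "0.7 0 0 -0.1 0; 0.7 0 0 -0.1 0; 0.7 0 0 -0.1 0"
}}

```text
clock: 8.05
position: [431.3, -295.2, 68.4]
eef_rot: [[0.0, -0.135, -0.991], [-0.0, -0.991, 0.135], [-1.0, 0.0, -0.0]]
force: [-2.3, -1.0, 4.4]
gripper_width: 0.373
```

Request:
{"api": "play_rows", "payload": {
  "deltas": "0.7 0 0 -0.1 0; 0.7 0 0 -0.1 0; 0.7 0 0 -0.1 0"
}}

```text
clock: 8.35
position: [432.3, -295.4, 68.4]
eef_rot: [[0.0, -0.135, -0.991], [-0.0, -0.991, 0.135], [-1.0, -0.0, -0.0]]
force: [-2.9, -1.6, 4.7]
gripper_width: 0.374
```

Request:
{"api": "play_rows", "payload": {
  "deltas": "0.7 0 0 -0.1 0; 0.7 0 0 -0.1 0; 0.7 0 0 -0.1 0"
}}

```text
clock: 8.65
position: [433.3, -295.5, 68.4]
eef_rot: [[0.0, -0.135, -0.991], [-0.0, -0.991, 0.135], [-1.0, 0.0, -0.0]]
force: [-2.8, -0.9, 4.6]
gripper_width: 0.37
```

Request:
{"api": "play_rows", "payload": {
  "deltas": "0.7 0 0 -0.1 0; 0.7 0 0 -0.1 0; 0.7 0 0 -0.1 0"
}}

```text
clock: 8.95
position: [433.9, -295.6, 68.4]
eef_rot: [[-0.001, -0.135, -0.991], [0.0, -0.991, 0.135], [-1.0, -0.0, 0.001]]
force: [-5.2, -1.6, 7.0]
gripper_width: 0.373
```

Request:
{"api": "play_rows", "payload": {
  "deltas": "0.7 0 0 -0.1 0; 0.7 0 0 -0.1 0; 0.7 0 0 -0.1 0"
}}

```text
clock: 9.25
position: [434.3, -295.6, 68.4]
eef_rot: [[-0.002, -0.135, -0.991], [0.001, -0.991, 0.135], [-1.0, -0.0, 0.002]]
force: [-7.9, -0.6, 8.7]
gripper_width: 0.373
```

```bash
python3 st.py 3; python3 - <<'E'
from h import *
a=cv2.resize(cv2.imread('pics/t3.png')[165:235,295:365],None,fx=6,fy=6,interpolation=2)
b=cv2.resize(cv2.imread('pics/s3.png')[175:245,290:365],None,fx=5,fy=5,interpolation=2)
cv2.imwrite('pics/v3.png',np.hstack([a,cv2.copyMakeBorder(b,0,70,0,0,0)]))
E
```

```text
t 9.25 visexy -62.33 0.99 z 68.4 Fx -7.73 Fy -1.7 Fz 8.69 M [ 0.606  0.988 -0.275] w 31.7 J [-4.720e+01  1.630e+01  1.059e+02 -1.000e-01  5.790e+01  5.060e+01]
```

View pics/v3.png

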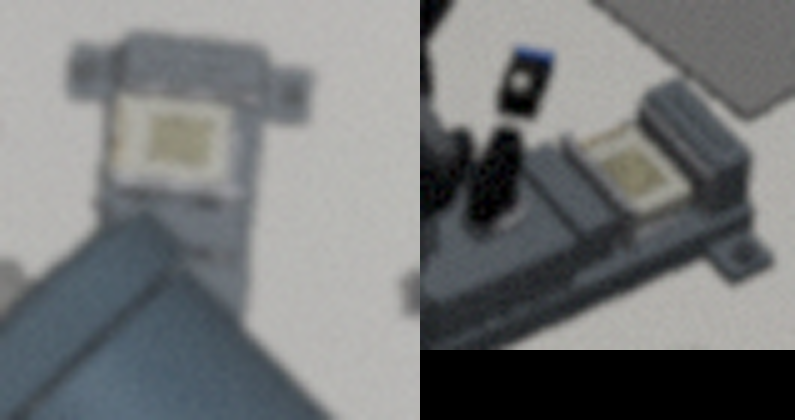

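Contact: Fx went from -2.8 to -7.7, so about 5 N on the pad. The pictures show the module square between pad and jaw. Let go.

Request:
{"api": "play_rows", "payload": {
  "deltas": "0 0 0 0 0; 0 0 0 0 0; 0 0 0 0 0; 0 0 0 0 0; 0 0 0 0 0; 0 0 0 0 0; 0 0 0 0 0; 0 0 0 0 0"
}}

```text
clock: 10.15
position: [435.2, -295.8, 68.3]
eef_rot: [[0.0, -0.135, -0.991], [-0.0, -0.991, 0.135], [-1.0, 0.0, -0.0]]
force: [0.1, -0.1, 1.1]
gripper_width: 1.002
```

Request:
{"api": "play_rows", "payload": {
  "deltas": "0 -3 0 0 0; 0 -6 0 0 0; 0 -9 0 0 0; 0 -11 0 0 0; 0 -11 0 0 0; 0 -11 0 0 0; 0 -11 0 0 0; 0 -11 0 0 0"
}}

```text
clock: 10.95
position: [434.5, -295.1, 176.8]
eef_rot: [[-0.002, -0.135, -0.991], [0.002, -0.991, 0.135], [-1.0, -0.002, 0.002]]
force: [-0.5, 0.1, -0.3]
gripper_width: 0.995
```

```bash
python3 st.py 4; python3 - <<'E'
from h import *
ims=[cv2.resize(cv2.imread(f'pics/{n}.png')[v:v+75,u:u+90],None,fx=4.4,fy=4.4,interpolation=2) for n,u,v in(('s4',245,170),('s0',220,190))]
c=cv2.resize(cv2.imread('pics/t4.png')[165:235,295:365],None,fx=3,fy=3,interpolation=2)
top=np.hstack(ims); bot_=cv2.copyMakeBorder(c,0,0,0,top.shape[1]-c.shape[1],0)
cv2.imwrite('pics/v4.png',np.vstack([top,bot_]))
E
```

```text
t 10.95 visexy -62.19 1.5 z 176.8 Fx -0.5 Fy -0.01 Fz -0.25 M [-0.037 -0.007  0.003] w 84.6 J [-47.1   7.4 102.1  -0.   70.7  50.6][ WARN:0@0.494] global loadsave.cpp:275 findDecoder imread_('pics/s0.png'): can't open/read file: check file path/integrity
Traceback (most recent call last):
TypeError: 'NoneType' object is not subscriptable
```

```bash
python3 - <<'E'
from h import *
ims=[cv2.resize(cv2.imread(f'pics/{n}.png')[v:v+75,u:u+90],None,fx=4.4,fy=4.4,interpolation=2) for n,u,v in(('s4',255,175),('scene0',225,190))]
c=cv2.resize(cv2.imread('pics/t4.png')[165:235,295:365],None,fx=3.8,fy=3.8,interpolation=2)
top=np.hstack(ims); bot_=cv2.copyMakeBorder(c,0,0,0,top.shape[1]-c.shape[1],0)
cv2.imwrite('pics/v4.png',np.vstack([top,bot_]))
def blob(n,u,v):
    f=load(n); g=f['color'].max(2).astype(float)[v-12:v+13,u-10:u+11]; m=np.clip(70-g,0,25); yy,xx=np.mgrid[v-12:v+13,u-10:u+11]
    k,l,st,ce=cv2.connectedComponentsWithStats((m>0).astype(np.uint8)); i=1+st[1:,4].argmax(); m=m*(l==i); return (m*xx).sum()/m.sum(),(m*yy).sum()/m.sum(),st[i,4]
f=load('scene0'); a=blob('scene0',277,223); p=np.load('p.npy'); ex=np.array([np.cos(p[2]),np.sin(p[2]),0])
A=at(f,a[0],a[1],70)
for d in(52,56,60,64): 
    q=proj(f,A+ex*d)[0]; print(d,q, blob('s4',int(q[0]),int(q[1])), blob('s3',int(q[0]),int(q[1])))
E
```

```text
52 [299.23819135 213.20237395] (np.float64(302.1178427179853), np.float64(212.30981230696128), np.int32(196)) (np.float64(298.5467992240543), np.float64(211.2109602327837), np.int32(375))
56 [300.9161482  212.49034443] (np.float64(302.1699315553458), np.float64(212.31012508850603), np.int32(199)) (np.float64(299.51067708333335), np.float64(210.948046875), np.int32(353))
60 [302.58869353 211.78060495] (np.float64(302.2551449953227), np.float64(212.32600561272218), np.int32(203)) (np.float64(300.99730498577634), np.float64(210.6379697559515), np.int32(310))
64 [304.25584982 211.07314603] (np.float64(302.3851132686084), np.float64(212.37263060564032), np.int32(209)) (np.float64(302.14613708731355), np.float64(210.44796380090497), np.int32(278))
```

View pics/v4.png

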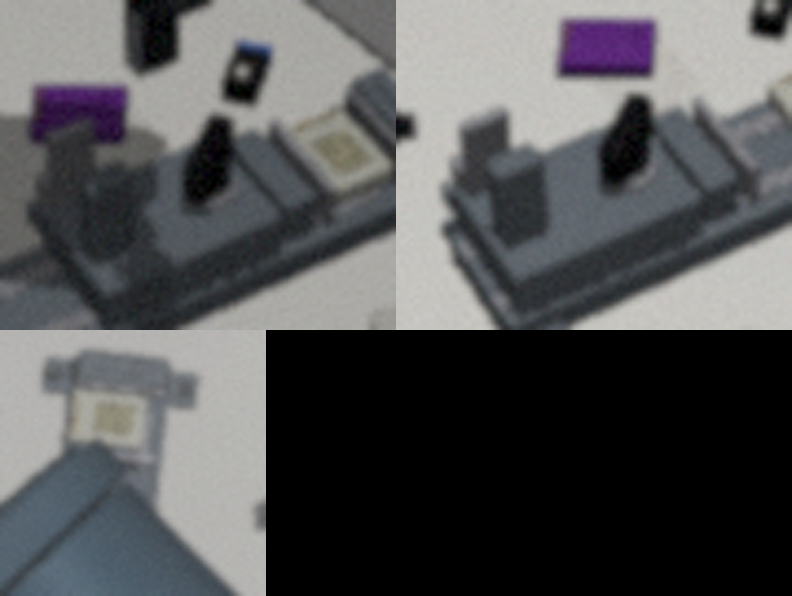

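```bash
python3 - <<'E'
from h import *
from fit import tf
f=load('s4'); p=np.load('p.npy')
for d,lab,m in((0,'start',(-30,-36)),(59,'now',(-43,-42))):
  q=p.copy(); q[3]+=d
  for a in(0,.06,.13):
    y=27-a*64; print(lab,a,((proj(f,tf(q,1,(-72,y,100)))-proj(f,tf(q,1,(-72,-4,100))))[0]*4.4).round(1),'seen',m)
E
```

```text
start 0 [-30.6 -43.4] seen (-30, -36)
start 0.06 [-26.9 -38.1] seen (-30, -36)
start 0.13 [-22.5 -31.9] seen (-30, -36)
now 0 [-32.2 -41.4] seen (-43, -42)
now 0.06 [-28.3 -36.3] seen (-43, -42)
now 0.13 [-23.7 -30.4] seen (-43, -42)
```

The lever looks fully out: the seen offset is (-43,-42), the model gives (-32,-41) at 0 and less when raised, and it is further out than at the start. Now find the knob from this picture.

```bash
python3 - <<'E'
from h import *
f=load('s4'); p=np.load('p.npy'); c,s=np.cos(p[2]),np.sin(p[2]); R2=np.array([[c,s],[-s,c]])
A=at(f,302.2,212.3,70)[:2]; print('wing scene-only',A,'vise',R2@(A-p[:2]))
g=load('scene0'); A0=at(g,276.9,222.7,70)[:2]; T=load('top0'); A1=at(T,319.1,242.4,72)[:2]
print('start scene',A0,R2@(A0-p[:2]),'top',A1,R2@(A1-p[:2]))
o=bot.get_obs()
for t in((487.7,-301.6,110),): print((o['eef_rot'].T@(np.array(t)-o['position'])/10).round(2))
E
```

```text
wing scene-only [ 484.07159601 -309.05047434] vise [-11.22108419  -5.59572936]
start scene [ 426.11019799 -300.27340355] [-69.83723106  -4.75432647] top [ 429.77365123 -294.23264541] [-67.02619241   1.72716334]
[ 6.71 -0.08 -5.34]
```

The scene blob includes the black stem, so the top view and the pinch are the better guide: knob at about (487.7,-302). Hover with the jaws across the wing, half-open.

Request:
{"api": "play_rows", "payload": {
  "deltas": "0.3 1 0 -1.5 -0.14; 0.5 2 -0.05 -3 -0.28; 0.5 3.5 -0.05 -4.5 -0.42; 0.5 5 -0.05 -5.3 -0.56; 0.5 6.2 -0.05 -5.3 -0.7; 0.5 6.6 -0.05 -5.3 -0.7; 0.5 6.6 -0.05 -5.3 -0.7; 0.5 6.6 -0.05 -5.3 -0.7"
}}

```text
clock: 11.85
position: [487.8, -302.6, 112.7]
eef_rot: [[0.0, 0.533, -0.846], [-0.0, -0.846, -0.533], [-1.0, 0.0, -0.0]]
force: [-0.9, 0.2, -0.1]
gripper_width: 0.5
```

```bash
python3 st.py 5;  python3 - <<'E'
from h import *
o=bot.get_obs(); y=o['eef_rot'][:,1]; print(o['position'],np.degrees(np.arctan2(y[1],y[0])))
b=cv2.resize(cv2.imread('pics/s5.png')[140:250,240:370],None,fx=6,fy=5.4,interpolation=2)
cv2.imwrite('pics/v5.png',b)
E
```

```text
t 11.85 visexy -8.36 1.27 z 112.7 Fx -0.96 Fy 0.03 Fz -0.08 M [-0.027 -0.002  0.019] w 42.5 J [-43.7  17.9  97.7  -0.   64.4  14.2]
[ 488.07716364 -302.86542188  113.15262063] -57.74586368239364
```

View pics/v5.png

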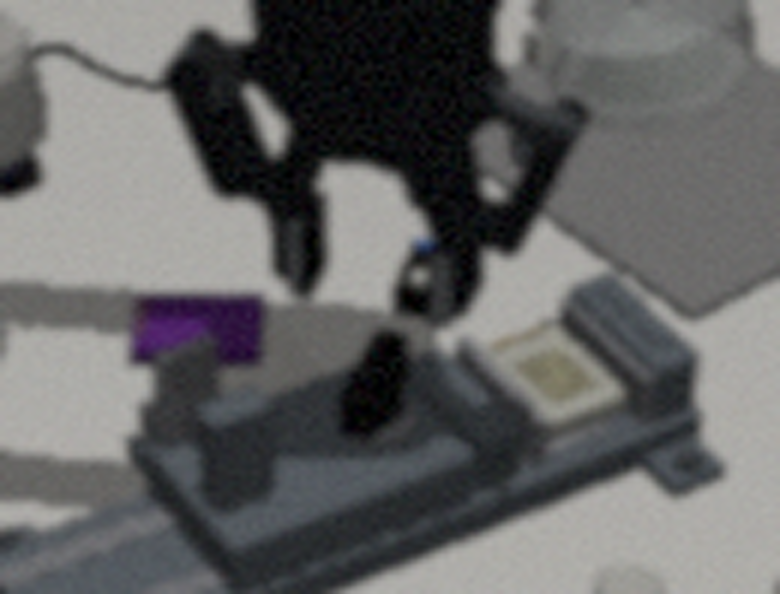

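The fingertips at (300,290) and (450,315) straddle the wing at (375,370), and the lever stands clear of the post. Descend.

Request:
{"api": "play_rows", "payload": {
  "deltas": "0.5 2 0 0 0; 0.5 3.5 0 0 0; 0.5 4.5 0 0 0; 0.5 5.3 0 0 0; 0.5 5.3 0 0 0; 0.5 5.3 0 0 0; 0.5 5.3 0 0 0"
}}

```text
clock: 12.65
position: [488.2, -302.8, 60.0]
eef_rot: [[0.001, 0.535, -0.845], [-0.001, -0.845, -0.535], [-1.0, 0.001, -0.0]]
force: [0.3, -0.9, 0.1]
gripper_width: 0.5
```

Request:
{"api": "play_rows", "payload": {
  "deltas": "0.6 0 0 0 0; 0.65 0 0 0 0; 0.7 0 0 0 0; 0.73 0 0 0 0; 0.76 0 0 0 0; 0.76 0 0 0 0; 0.76 0 0 0 0"
}}

```text
clock: 13.35
position: [487.8, -302.4, 59.3]
eef_rot: [[-0.0, 0.535, -0.845], [0.0, -0.845, -0.535], [-1.0, -0.0, -0.0]]
force: [0.6, 0.4, -0.2]
gripper_width: 0.237
```

```bash
python3 st.py
```

```text
t 13.35 visexy -8.47 1.47 z 59.3 Fx 0.49 Fy 0.51 Fz -0.23 M [ 0.004 -0.02  -0.036] w 20.1 J [-43.6  22.3  99.    0.   58.7  14. ]
```

Request:
{"api": "play_rows", "payload": {
  "deltas": "0.78 0.2 0 0 0; 0.8 0.2 0 0 0; 0.82 0.2 0 0 0; 0.82 0.2 0 0 0"
}}

```text
clock: 13.75
position: [487.6, -302.2, 57.1]
eef_rot: [[-0.0, 0.535, -0.845], [0.0, -0.845, -0.535], [-1.0, -0.001, 0.0]]
force: [-0.8, 0.7, -0.0]
gripper_width: 0.18
```

```bash
python3 st.py
```

```text
t 13.75 visexy -8.67 1.65 z 57.1 Fx -0.87 Fy 0.56 Fz -0.01 M [0.136 0.038 0.006] w 15.3 J [-43.6  22.5  99.    0.   58.5  14. ]
```

Request:
{"api": "play_rows", "payload": {
  "deltas": "0.84 0 0 0 0; 0.86 0 0 0 0; 0.88 0 0 0 0; 0.9 0 0 0 0; 0.9 0 0 0 0"
}}

```text
clock: 14.25
position: [487.5, -301.8, 57.2]
eef_rot: [[-0.001, 0.535, -0.845], [0.001, -0.845, -0.535], [-1.0, -0.001, -0.0]]
force: [-3.2, 4.2, 3.9]
gripper_width: 0.152
```

```bash
python3 st.py
```

```text
t 14.25 visexy -8.81 2.09 z 57.2 Fx -3.77 Fy 3.73 Fz 3.91 M [ 0.761  0.389 -0.105] w 12.9 J [-43.6  22.5  99.    0.   58.5  14. ]
```

Gripped. Turn clockwise in steps, watching Mz.

Request:
{"api": "play_rows", "payload": {
  "deltas": "0.9 0 -0.08 0 0.05; 0.9 0 -0.08 0 0.1; 0.9 0 -0.08 0 0.15; 0.9 0 -0.08 0 0.2"
}}

```text
clock: 14.65
position: [487.3, -301.6, 57.3]
eef_rot: [[-0.0, 0.355, -0.935], [0.0, -0.935, -0.355], [-1.0, -0.0, 0.0]]
force: [-1.1, 3.1, 1.6]
gripper_width: 0.156
```

```bash
cat >> st.py <<'E'
y=o['eef_rot'][:,1]; a=-57.75-np.degrees(np.arctan2(y[1],y[0])); print('turn rad',np.radians(a).round(3),'Ftool',(o['eef_rot'].T@o['force']).round(2))
E
python3 st.py
```

```text
t 14.65 visexy -9.06 2.22 z 57.3 Fx -1.51 Fy 2.93 Fz 1.55 M [0.538 0.226 0.202] w 13.3 J [-43.6  22.4  99.1  -0.   58.4  25.6]
turn rad 0.199 Ftool [-1.55 -3.3  -0.07]
```

Request:
{"api": "play_rows", "payload": {
  "deltas": "0.9 0 -0.05 0 0.05; 0.9 0 -0.05 0 0.1; 0.9 0 -0.05 0 0.15; 0.9 0 -0.05 0 0.2"
}}

```text
clock: 15.05
position: [487.2, -301.4, 57.3]
eef_rot: [[0.0, 0.163, -0.987], [-0.0, -0.987, -0.163], [-1.0, 0.0, 0.0]]
force: [-0.8, 2.1, 0.7]
gripper_width: 0.152
```

```bash
python3 st.py
```

```text
t 15.05 visexy -9.16 2.38 z 57.3 Fx -1.02 Fy 1.93 Fz 0.69 M [0.315 0.188 0.209] w 13.0 J [-43.6  22.4  99.2  -0.   58.4  37.1]
turn rad 0.4 Ftool [-0.69 -2.15  0.41]
```

Request:
{"api": "play_rows", "payload": {
  "deltas": "0.9 0 0 0 0.05; 0.9 0 0 0 0.1; 0.9 0 0 0 0.15; 0.9 0 0 0 0.2"
}}

```text
clock: 15.45
position: [487.2, -301.3, 57.3]
eef_rot: [[-0.0, -0.037, -0.999], [-0.0, -0.999, 0.037], [-1.0, 0.0, 0.0]]
force: [-1.0, 2.3, 1.7]
gripper_width: 0.151
```

```bash
python3 st.py
```

```text
t 15.45 visexy -9.21 2.53 z 57.3 Fx -1.34 Fy 2.18 Fz 1.72 M [0.39  0.209 0.224] w 12.8 J [-43.6  22.4  99.2  -0.   58.4  48.5]
turn rad 0.599 Ftool [-1.72 -2.3   1.12]
```

Request:
{"api": "play_rows", "payload": {
  "deltas": "0.9 0 0 0 0.05; 0.9 0 0 0 0.1; 0.9 0 0 0 0.1"
}}

```text
clock: 15.75
position: [487.2, -301.2, 57.3]
eef_rot: [[0.0, -0.135, -0.991], [0.0, -0.991, 0.135], [-1.0, -0.0, -0.0]]
force: [-0.9, 3.0, 1.2]
gripper_width: 0.152
```

```bash
python3 st.py
```

```text
t 15.75 visexy -9.2 2.59 z 57.3 Fx -1.3 Fy 2.85 Fz 1.16 M [ 0.392  0.229 -0.108] w 12.9 J [-43.6  22.4  99.2   0.   58.4  54.2]
turn rad 0.698 Ftool [-1.16 -2.85  1.3 ]
```

Request:
{"api": "play_rows", "payload": {
  "deltas": "0.9 0 0 0 0.05; 0.9 0 0 0 0.1; 0.9 0 0 0 0.1"
}}

```text
clock: 16.05
position: [487.2, -301.1, 57.3]
eef_rot: [[0.0, -0.232, -0.973], [0.0, -0.973, 0.232], [-1.0, -0.0, -0.0]]
force: [-0.7, 3.5, 1.2]
gripper_width: 0.152
```

```bash
python3 st.py
```

```text
t 16.05 visexy -9.17 2.67 z 57.3 Fx -1.19 Fy 3.37 Fz 1.22 M [ 0.567  0.142 -0.084] w 12.9 J [-43.6  22.4  99.2   0.   58.4  59.8]
turn rad 0.797 Ftool [-1.22 -3.23  1.51]
```

Request:
{"api": "play_rows", "payload": {
  "deltas": "0.9 0 0 0 0.05; 0.9 0 0 0 0.1; 0.9 0 0 0 0.1"
}}

```text
clock: 16.35
position: [487.1, -301.0, 57.2]
eef_rot: [[-0.0, -0.328, -0.945], [0.0, -0.945, 0.328], [-1.0, -0.0, 0.0]]
force: [-0.4, 3.8, 2.3]
gripper_width: 0.148
```

```bash
python3 st.py
```

```text
t 16.35 visexy -9.32 2.75 z 57.2 Fx -0.91 Fy 3.7 Fz 2.35 M [ 0.607  0.263 -0.114] w 12.6 J [-43.6  22.4  99.2   0.   58.4  65.5]
turn rad 0.897 Ftool [-2.35 -3.44  1.62]
```

Paused readings relax within the friction band, so read at the end of a moving row.

Request:
{"api": "play_rows", "payload": {
  "deltas": "0.9 0 0 0 0.03; 0.9 0 0 0 0.06; 0.9 0 0 0 0.09; 0.9 0 0 0 0.12"
}}

```text
clock: 16.75
position: [487.0, -301.0, 57.2]
eef_rot: [[-0.001, -0.44, -0.898], [0.001, -0.898, 0.44], [-1.0, -0.0, 0.001]]
force: [-2.1, 4.1, 3.0]
gripper_width: 0.153
```

```bash
python3 st.py
```

```text
t 16.75 visexy -9.43 2.8 z 57.2 Fx -2.64 Fy 3.82 Fz 3.05 M [0.802 0.332 0.209] w 13.0 J [-43.6  22.4  99.2   0.   58.4  72.5]
turn rad 1.019 Ftool [-3.04 -2.8   3.71]
```

Request:
{"api": "play_rows", "payload": {
  "deltas": "0.9 0 0 0 0.03; 0.9 0 0 0 0.06; 0.9 0 0 0 0.09; 0.9 0 0 0 0.12"
}}

```text
clock: 17.15
position: [486.9, -300.8, 57.2]
eef_rot: [[-0.001, -0.545, -0.839], [0.001, -0.839, 0.545], [-1.0, -0.0, 0.001]]
force: [-3.1, 4.9, 3.6]
gripper_width: 0.152
```

```bash
python3 st.py
```

```text
t 17.15 visexy -9.55 2.92 z 57.2 Fx -3.72 Fy 4.42 Fz 3.63 M [0.896 0.428 0.273] w 12.9 J [-43.6  22.4  99.2   0.   58.5  79.4]
turn rad 1.139 Ftool [-3.62 -2.42  5.25]
```

Request:
{"api": "play_rows", "payload": {
  "deltas": "0.9 0 -0.04 0.06 0.03; 0.9 0 -0.04 0.06 0.06; 0.9 0 -0.04 0.06 0.09; 0.9 0 -0.04 0.06 0.12"
}}

```text
clock: 17.55
position: [486.8, -300.7, 57.2]
eef_rot: [[-0.0, -0.641, -0.767], [-0.0, -0.767, 0.641], [-1.0, 0.0, 0.0]]
force: [-1.6, 3.2, 1.5]
gripper_width: 0.153
```

```bash
python3 st.py; python3 st.py | head -1|grep -o 'M.*w'
```

```text
t 17.55 visexy -9.68 3.01 z 57.2 Fx -2.0 Fy 2.98 Fz 1.48 M [0.547 0.304 0.288] w 13.0 J [-43.6  22.4  99.3  -0.   58.4  86.3]
turn rad 1.259 Ftool [-1.48 -1.46  3.28]
M [0.547 0.304 0.288] w
```

Request:
{"api": "play_rows", "payload": {
  "deltas": "0.9 0 0 0 0.03; 0.9 0 0 0 0.06; 0.9 0 0 0 0.09"
}}

```text
clock: 17.85
position: [486.8, -300.7, 57.3]
eef_rot: [[-0.0, -0.707, -0.707], [-0.0, -0.707, 0.707], [-1.0, 0.0, 0.0]]
force: [-1.5, 3.0, 2.2]
gripper_width: 0.152
```

```bash
python3 st.py
```

```text
t 17.85 visexy -9.69 3.05 z 57.3 Fx -1.93 Fy 2.8 Fz 2.25 M [0.558 0.34  0.29 ] w 12.9 J [-43.6  22.3  99.3  -0.   58.4  91.5]
turn rad 1.349 Ftool [-2.25 -1.06  3.23]
```

Request:
{"api": "play_rows", "payload": {
  "deltas": "0.9 0 -0.02 0.04 0.02; 0.9 0 -0.02 0.04 0.04"
}}

```text
clock: 18.05
position: [486.7, -300.6, 57.3]
eef_rot: [[0.0, -0.735, -0.678], [-0.001, -0.678, 0.735], [-1.0, 0.001, -0.001]]
force: [-2.2, 0.9, 0.4]
gripper_width: 0.15
```

```bash
python3 st.py
```

```text
t 18.05 visexy -9.75 3.11 z 57.3 Fx -2.28 Fy 0.62 Fz 0.4 M [0.166 0.303 0.285] w 12.7 J [-43.6  22.3  99.3  -0.   58.3  93.8]
turn rad 1.389 Ftool [-0.4   0.97  2.15]
```

Request:
{"api": "play_rows", "payload": {
  "deltas": "0.9 0 0 0 0.02"
}}

```text
clock: 18.15
position: [486.7, -300.6, 57.3]
eef_rot: [[0.0, -0.749, -0.663], [-0.001, -0.663, 0.749], [-1.0, 0.0, -0.001]]
force: [-1.3, 0.8, 0.8]
gripper_width: 0.149
```

```bash
python3 st.py
```

```text
t 18.15 visexy -9.78 3.12 z 57.3 Fx -1.43 Fy 0.64 Fz 0.8 M [0.113 0.321 0.288] w 12.6 J [-43.6  22.3  99.3  -0.   58.3  94.9]
turn rad 1.409 Ftool [-0.8   0.45  1.5 ]
```

Request:
{"api": "play_rows", "payload": {
  "deltas": "0.9 0 0 0 0.02"
}}

```text
clock: 18.25
position: [486.6, -300.5, 57.3]
eef_rot: [[-0.0, -0.762, -0.647], [-0.001, -0.647, 0.762], [-1.0, 0.0, -0.0]]
force: [-3.1, 1.2, 0.6]
gripper_width: 0.151
```

```bash
python3 st.py
```

```text
t 18.25 visexy -9.83 3.18 z 57.3 Fx -3.27 Fy 0.75 Fz 0.59 M [0.03  0.335 0.311] w 12.9 J [-43.6  22.3  99.3  -0.   58.4  96.1]
turn rad 1.429 Ftool [-0.59  1.63  2.94]
```

Request:
{"api": "play_rows", "payload": {
  "deltas": "0.9 0 0 0.03 0.02; 0.9 0 0 0.03 0.04"
}}

```text
clock: 18.45
position: [486.6, -300.5, 57.3]
eef_rot: [[0.0, -0.788, -0.616], [-0.001, -0.616, 0.788], [-1.0, 0.0, -0.001]]
force: [-2.9, -1.7, -2.0]
gripper_width: 0.15
```

```bash
python3 st.py
```

```text
t 18.45 visexy -9.85 3.19 z 57.3 Fx -2.67 Fy -2.13 Fz -2.03 M [-0.336  0.263  0.256] w 12.7 J [-43.6  22.3  99.3  -0.   58.3  98.4]
turn rad 1.47 Ftool [2.03 3.38 0.43]
```

Request:
{"api": "play_rows", "payload": {
  "deltas": "0.9 0 0 0 0.02"
}}

```text
clock: 18.55
position: [486.6, -300.5, 57.3]
eef_rot: [[0.0, -0.8, -0.6], [-0.001, -0.6, 0.8], [-1.0, 0.0, -0.001]]
force: [-1.2, -2.9, -1.6]
gripper_width: 0.152
```

```bash
python3 st.py
```

```text
t 18.55 visexy -9.88 3.24 z 57.3 Fx -0.8 Fy -3.07 Fz -1.6 M [-0.389  0.252  0.289] w 12.9 J [-43.6  22.3  99.3  -0.   58.3  99.6]
turn rad 1.49 Ftool [ 1.6   2.72 -1.62]
```

Readings are noisy at about 0.02 N m. Cross-check by turning back a little: the back torque should be 0.2 − 0.006·F.

Request:
{"api": "play_rows", "payload": {
  "deltas": "0.9 0 0.05 0 -0.05; 0.9 0 0.05 0 -0.1; 0.9 0 0.05 0 -0.15"
}}

```text
clock: 18.85
position: [486.6, -300.6, 57.3]
eef_rot: [[0.001, -0.7, -0.714], [-0.0, -0.714, 0.7], [-1.0, -0.0, -0.001]]
force: [0.2, -3.3, -2.7]
gripper_width: 0.151
```

```bash
python3 st.py
```

```text
t 18.85 visexy -9.91 3.13 z 57.3 Fx 0.67 Fy -3.25 Fz -2.74 M [-0.318 -0.022 -0.095] w 12.8 J [-43.6  22.3  99.4   0.   58.3  90.8]
turn rad 1.338 Ftool [ 2.74  2.21 -2.47]
```

Request:
{"api": "play_rows", "payload": {
  "deltas": "0.9 0 0 0 -0.05"
}}

```text
clock: 18.95
position: [486.6, -300.6, 57.3]
eef_rot: [[0.001, -0.663, -0.748], [-0.0, -0.748, 0.663], [-1.0, -0.0, -0.001]]
force: [0.0, -1.8, -3.2]
gripper_width: 0.156
```

```bash
python3 st.py
```

```text
t 18.95 visexy -9.89 3.12 z 57.3 Fx 0.29 Fy -1.78 Fz -3.24 M [-0.281  0.006 -0.084] w 13.3 J [-43.6  22.3  99.4   0.   58.3  87.9]
turn rad 1.288 Ftool [ 3.24  1.32 -1.23]
```

Request:
{"api": "play_rows", "payload": {
  "deltas": "0.9 0 0 0 0.05; 0.9 0 0 0 0.1; 0.9 0 0 0 0.15"
}}

```text
clock: 19.25
position: [486.6, -300.5, 57.3]
eef_rot: [[0.001, -0.77, -0.639], [-0.001, -0.639, 0.77], [-1.0, -0.0, -0.001]]
force: [0.6, -1.8, -2.8]
gripper_width: 0.152
```

```bash
python3 st.py
```

```text
t 19.25 visexy -9.91 3.2 z 57.3 Fx 0.82 Fy -1.72 Fz -2.83 M [-0.246  0.044  0.358] w 12.9 J [-43.6  22.3  99.4   0.   58.3  96.7]
turn rad 1.441 Ftool [ 2.84  0.71 -1.76]
```

Request:
{"api": "play_rows", "payload": {
  "deltas": "0.9 0 0 0 0.05"
}}

```text
clock: 19.35
position: [486.5, -300.5, 57.3]
eef_rot: [[0.001, -0.801, -0.599], [-0.001, -0.599, 0.801], [-1.0, -0.0, -0.001]]
force: [0.9, -1.6, -2.8]
gripper_width: 0.146
```

```bash
python3 st.py
```

```text
t 19.35 visexy -9.93 3.19 z 57.3 Fx 1.14 Fy -1.48 Fz -2.82 M [-0.284  0.017  0.312] w 12.4 J [-43.6  22.3  99.4   0.   58.3  99.6]
turn rad 1.491 Ftool [ 2.82  0.23 -1.85]
```

Fast readings give contact at about 0.87 rad and F of about 20–22 N at 1.49. Half push (18 N, 3 mm) is near 1.39 rad, so back off 0.1 and read again.

Request:
{"api": "play_rows", "payload": {
  "deltas": "0.9 0 0 0 -0.05; 0.9 0 0 0 -0.1"
}}

```text
clock: 19.55
position: [486.6, -300.6, 57.3]
eef_rot: [[0.001, -0.735, -0.678], [-0.0, -0.678, 0.735], [-1.0, -0.001, -0.001]]
force: [0.2, -1.7, -3.3]
gripper_width: 0.152
```

```bash
python3 st.py
```

```text
t 19.55 visexy -9.91 3.16 z 57.3 Fx 0.42 Fy -1.63 Fz -3.29 M [-0.294  0.074 -0.137] w 12.9 J [-43.6  22.3  99.4   0.   58.3  93.7]
turn rad 1.388 Ftool [ 3.29  0.99 -1.35]
```

Request:
{"api": "play_rows", "payload": {
  "deltas": "0.9 0 0 0 -0.05; 0.9 0 0 0 0; 0.9 0 0 0 0.05"
}}

```text
clock: 19.85
position: [486.6, -300.5, 57.3]
eef_rot: [[0.001, -0.769, -0.639], [-0.001, -0.639, 0.769], [-1.0, -0.0, -0.001]]
force: [0.5, -1.6, -3.7]
gripper_width: 0.15
```

```bash
python3 st.py
```

```text
t 19.85 visexy -9.92 3.22 z 57.3 Fx 0.7 Fy -1.54 Fz -3.74 M [-0.227  0.01   0.34 ] w 12.7 J [-43.6  22.3  99.4   0.   58.3  96.7]
turn rad 1.441 Ftool [ 3.74  0.66 -1.55]
```

Forward/back pairs average 17–19 N at about 1.41 rad, near the middle. Settle at about 1.42, release part-open, and lift.

Request:
{"api": "play_rows", "payload": {
  "deltas": "0.9 0 0 0 -0.03; 0.9 0 0 0 -0.02; 0.9 0 0 0 -0.02"
}}

```text
clock: 20.15
position: [486.5, -300.5, 57.3]
eef_rot: [[0.001, -0.754, -0.656], [-0.001, -0.656, 0.754], [-1.0, -0.0, -0.001]]
force: [1.9, -2.9, -3.5]
gripper_width: 0.156
```

Request:
{"api": "play_rows", "payload": {
  "deltas": "0.8 0 0 0 0; 0.7 0 0 0 0; 0.6 0 0 0 0; 0.6 0 0 0 0; 0.6 0 0 0 0; 0.6 -2 0 0 0; 0.6 -5 0 0 0; 0.6 -8 0 0 0; 0.6 -11 0 0 0; 0.6 -14 0 0 0"
}}

```text
clock: 21.15
position: [486.0, -300.1, 198.5]
eef_rot: [[0.0, -0.755, -0.656], [0.0, -0.656, 0.755], [-1.0, -0.0, 0.0]]
force: [0.5, 0.0, 0.6]
gripper_width: 0.397
```

```bash
python3 st.py; python3 -c "
from h import *
o=bot.get_obs();print((o['eef_rot'].T@np.array([-150,-150,20])/10).round(1))"
```

```text
t 21.15 visexy -10.52 3.54 z 198.5 Fx 0.52 Fy 0.11 Fz 0.61 M [-0.045 -0.011  0.004] w 33.7 J [-43.6  11.6  94.5   0.   73.9  95.4]
turn rad 1.418 Ftool [-0.61 -0.42 -0.32]
[-2.  21.2 -1.5]
```

Request:
{"api": "play_rows", "payload": {
  "deltas": "0.6 -2 4 0.4 0; 0.6 -2 8 0.8 0; 0.6 -2 12 1.2 0; 0.6 -2 16 1.7 0; 0.6 -2 20 2.1 0; 0.6 -2 24 2.5 0; 0.6 -2 28 3 0; 0.6 -2 32 3.5 0; 0.6 -2 34 3.6 0; 0.6 -2 34 3.6 0"
}}

```text
clock: 22.15
position: [203.6, -497.7, 217.4]
eef_rot: [[-0.0, -0.757, -0.653], [-0.001, -0.653, 0.757], [-1.0, 0.001, -0.0]]
force: [0.3, 0.2, -0.7]
gripper_width: 0.399
```

```bash
python3 st.py 9; python3 - <<'E'
from h import *
a=cv2.resize(cv2.imread('pics/t9.png')[165:280,290:385],None,fx=3.4,fy=3.4,interpolation=2)
b=cv2.resize(cv2.imread('pics/s9.png')[175:290,232:360],None,fx=3.7,fy=3.7,interpolation=2)
h=max(a.shape[0],b.shape[0]); cv2.imwrite('pics/v9.png',np.hstack([cv2.copyMakeBorder(i,0,h-i.shape[0],0,0,0) for i in(a,b)]))
# change of surroundings
for n0,n1 in(('top0','t9'),('scene0','s9')):
    d=np.abs(cv2.GaussianBlur(load(n0)['color'],(0,0),1.5).astype(int)-cv2.GaussianBlur(load(n1)['color'],(0,0),1.5)).max(2)
    k,l,st,c=cv2.connectedComponentsWithStats((d>25).astype(np.uint8)); print(n0,[(s[:5].tolist()) for s in st[1:] if s[4]>8])
E
```

```text
t 22.15 visexy -263.53 -230.52 z 217.4 Fx 0.22 Fy 0.28 Fz -0.66 M [0.037 0.042 0.006] w 33.9 J [-80.4   6.3  98.3  -0.   75.3  58.8]
turn rad 1.422 Ftool [ 0.66 -0.35  0.02]
top0 [[314, 180, 19, 12, 156], [312, 195, 21, 13, 205], [315, 210, 2, 5, 9], [314, 210, 18, 15, 160], [299, 235, 5, 12, 39], [312, 234, 14, 39, 228], [307, 252, 5, 18, 40], [298, 255, 7, 6, 28], [301, 264, 3, 4, 12], [142, 291, 16, 32, 328], [218, 298, 148, 34, 1888], [374, 304, 15, 8, 103], [173, 320, 24, 56, 879], [320, 325, 36, 7, 194], [400, 324, 10, 4, 27], [14, 327, 116, 73, 2006], [376, 337, 142, 63, 3615], [230, 364, 41, 15, 437], [211, 374, 8, 6, 30], [223, 375, 7, 4, 21], [468, 381, 41, 19, 510]]
scene0 [[3, 0, 30, 14, 280], [113, 0, 158, 159, 8437], [37, 3, 169, 99, 3960], [0, 9, 33, 57, 636], [0, 63, 5, 10, 39], [8, 65, 270, 329, 28800], [108, 85, 18, 8, 78], [131, 88, 4, 4, 11], [10, 133, 58, 47, 848], [210, 149, 20, 12, 94], [242, 159, 12, 9, 78], [327, 199, 18, 18, 184], [50, 200, 18, 12, 116], [284, 201, 50, 39, 891], [266, 202, 10, 4, 31], [261, 207, 22, 36, 426], [204, 212, 13, 6, 51], [278, 226, 7, 8, 31], [198, 229, 17, 5, 50], [73, 243, 40, 45, 659], [212, 291, 10, 6, 50], [164, 396, 9, 4, 19]]
```

View pics/v9.png

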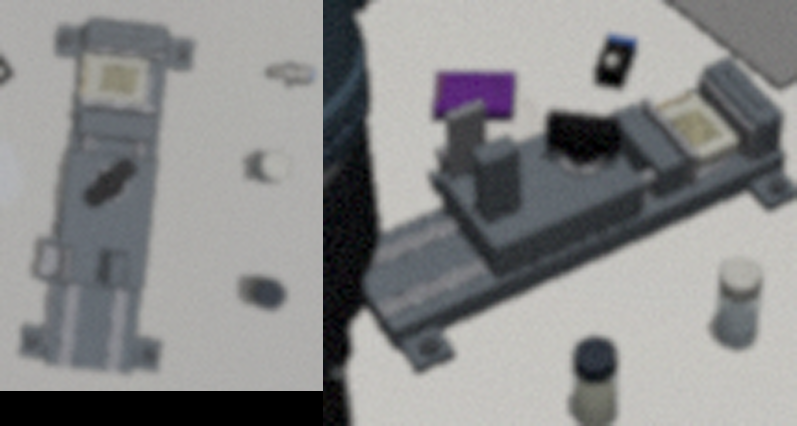

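The last picture shows the module square between pad and jaw, the lever standing well out at (465,135), the wing turned at (585,135), and the vials, elbow and driver in place. One more numeric check of the feed: carriage travel from the wing centroid in the top view.

```bash
python3 - <<'E'
from h import *
p=np.load('p.npy'); ex=np.array([np.cos(p[2]),np.sin(p[2])])
def blob(n,u,v):
    f=load(n); g=f['color'].max(2).astype(float)[v-11:v+12,u-11:u+12]; m=np.clip(72-g,0,25); yy,xx=np.mgrid[v-11:v+12,u-11:u+12]
    k,l,st,ce=cv2.connectedComponentsWithStats((m>0).astype(np.uint8)); i=1+st[1:,4].argmax(); m=m*(l==i); return (m*xx).sum()/m.sum(),(m*yy).sum()/m.sum()
for z in(70,80):
    A=at(load('top0'),*blob('top0',319,242),z); B=at(load('t9'),*blob('t9',322,218),z); d=(B-A)[:2]@ex
    print(z,'travel',d,'gap from contact 64.1:',64.1-d,'push at 1.42 rad',1.42*6-(64.1-d))
E
```

```text
70 travel 57.26016716655113 gap from contact 64.1: 6.839832833448867 push at 1.42 rad 1.6801671665511329
80 travel 56.6801138441238 gap from contact 64.1: 7.419886155876192 push at 1.42 rad 1.1001138441238076
```

```bash
python3 -c "
from station import bot; print(bot.hand_in())"
```

```text
the job is handed in; nothing more can be done
None
```

The module is clamped in the vise and the job is handed in at about 22 s on the robot clock. How far the pad is pushed in is less certain than the rest, because my checks disagree.

**What I did:**
- **Slide:** I pinched the lever against the post; the width read 32 mm, the pressed value. I slid the carriage forward about 64 mm until the pad pressed the module against the fixed jaw with about 5 N, then let go.
- **Knob:** I turned the wing knob clockwise to about 1.42 rad, going to 1.49 rad and back twice to read the torque both ways. Then I released it and moved the arm clear.

**Last checks:**
- **Pictures:** The last picture shows the module square between pad and jaw, and the lever standing fully out. The vials, elbow and driver box look unmoved, and the image comparison shows no change at them.
- **Torque:** Forward and back readings averaged about 17–19 N, which is about 3 mm of pad travel, or halfway. Single readings scatter by about 0.02–0.03 N m, or roughly 4–5 N.
- **Carriage travel:** The scene camera also gives about 3 mm of push. The top camera gives only 1.1–1.7 mm, with an error I put at about 1.5 mm. I trusted the torque readings.

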